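# Right the fallen sample bottle, shut the transport box and prove its catch

### The job

A sample bottle has fallen over in the transport box: stand it upright again in its lane, setting it down rather than dropping it, and leave all the other bottles and the glassware standing where they are. Then swing the clear hood shut over the bottles, press its handle down until the spring catch has snapped and the hood is fully home, and give the handle a tug upwards to check that the catch holds; press again if it gives. Leave the hood shut and caught.

Things in the scene. Friction and masses are not known exactly. Their poses are not given: they have to be found in the camera images.
- box: grey plastic tray of the transport box, fixed to the bench, 290 mm long (its x) by 210 mm wide (y), rim 32 mm high; origin at the centre of its underside, z up, x along the two lanes, away from the robot. Bottles stand on its floor, 8 mm above the origin. Each lane lies between two rails 58 mm apart (inside) and 7 mm high; its x < -35 mm part is free but for the fallen bottle.
- lane_left (a point): point on the floor of the left lane, on its centre line (box y = +46 mm), at box x = -20 mm
- lane_right (a point): point on the floor of the right lane, on its centre line (box y = -46 mm), at box x = -20 mm
- catch (a point): top of the black spring catch outside the middle of the box's y = -105 mm wall; it sticks out 32 mm from that wall and is 46 mm high. The steel striker on the hood's edge pushes it aside and snaps in under it.
- fallen: the fallen bottle: amber glass, black cap, 0.14 to 0.26 kg, lying on its side in one lane, cap towards the robot (-x of the box). Body 48 mm in diameter for 80 mm from its base, then a shoulder and a cap 37 mm in diameter; 112 mm overall. Origin: centre of its base; z axis from base to cap. The next bottle in the lane stands behind its base (36 mm from base to glass).
- front: upright amber glass sample bottle standing in a lane of the tray, same size as the fallen one; origin: centre of its base, z axis up; it is the one in the same row as the fallen one, in the other lane
- left1: upright amber glass sample bottle standing in a lane of the tray, same size as the fallen one; origin: centre of its base, z axis up
- left2: upright amber glass sample bottle standing in a lane of the tray, same size as the fallen one; origin: centre of its base, z axis up
- right1: upright amber glass sample bottle standing in a lane of the tray, same size as the fallen one; origin: centre of its base, z axis up
- right2: upright amber glass sample bottle standing in a lane of the tray, same size as the fallen one; origin: centre of its base, z axis up
- hood (a joint): angle of the hood, rad: 0 shut and home, about 1.7 open on its stop (start; stays there). Below about 0.75 its weight swings it down slowly (damped hinge) until it rests on the catch at about 0.08, NOT caught; some 10 N down on the handle drives it home. Caught, it has 2 mm of play: a tug lifts it to about 0.01, and the catch holds to some 16 N at the handle. Uncaught, 3 N lift it.
- hinge (a point): point on the hood's hinge axis, at the middle of its length; the axis runs parallel to the box's x axis along the y = +105 mm rim, 36 mm above the box's origin
- handle (a point): middle of the grip bar of the handle on the clear hood (290 x 210 mm, 98 mm deep, walls 3 mm, open below, 0.36 kg): steel bar 10 mm thick, 90 mm long, parallel to the box's x axis, held by a post at each end 40 mm out from the hood's side wall opposite the hinge. Hood shut, it is 250 mm from the hinge axis towards the box's -y and 75 mm above it, 23 mm below the hood's top.
- flask1: conical glass flask, 84 mm wide, 140 mm tall, on the bench; origin: centre of its base
- flask2: conical glass flask, 68 mm wide, 115 mm tall, on the bench; origin: centre of its base
- vial: glass vial with black cap, 27 mm wide, 78 mm tall, on the bench; origin: centre of its base

How it is judged:
On the way, in this order (a step that is already met when the one before it is completed fails the run):
1. the fallen bottle stands upright on the floor of a lane, let go (angle between fallen's own z axis and vertical below 0.06 rad and z of fallen in the frame of box between 0.004 and 0.012 m and (y of fallen in the frame of box between 0.035 and 0.057 m or y of fallen in the frame of box between -0.057 and -0.035 m) and x of fallen in the frame of box between -0.12 and 0.02 m and contact force between the fingers and fallen below 0.1 N and linear speed of fallen below 0.03 m/s), for 0.3 s.
2. the hood is pressed fully home (value of joint hood below 0.005 rad), for 0.1 s.
3. the hood is tugged up against its catch, and the catch holds (value of joint hood between 0.006 and 0.03 rad and contact force between the fingers and hood above 1 N), for 0.1 s.
At the end, for the whole second after the job is handed in: The fallen bottle stands upright (0.06 rad) on a lane floor, within 11 mm of its centre line, between the box's x = -120 and +20 mm, at rest; the other five bottles stand upright; the hood is shut and caught (under 0.02 rad) and let go (angle between each of fallen, front, left1, left2, right1, right2's own z axis and vertical below 0.06 rad and z of fallen in the frame of box between 0.004 and 0.012 m and (y of fallen in the frame of box between 0.035 and 0.057 m or y of fallen in the frame of box between -0.057 and -0.035 m) and x of fallen in the frame of box between -0.12 and 0.02 m and value of joint hood below 0.02 rad and contact force between the fingers and hood below 0.1 N and linear speed of fallen below 0.02 m/s); the robot touches nothing.
It fails at once if another bottle is toppled or pushed more than 20 mm (distance of any of front, left1, left2, right1, right2 from where it was at the start of the episode above 0.02 m or angle between any of front, left1, left2, right1, right2's own z axis and vertical above 0.35 rad).
It fails at once if glassware on the bench is moved more than 20 mm or tipped (distance of any of flask1, flask2, vial from where it was at the start of the episode above 0.02 m or angle between any of flask1, flask2, vial's own z axis and vertical above 0.35 rad).
It fails at once if the fallen bottle is dropped: it moves faster than 0.45 m/s out of the fingers (a fall of some 10 mm) (linear speed of fallen above 0.45 m/s and contact force between the fingers and fallen below 0.1 N).
It also fails if it takes over 72 s, if anything falls off the work surface, if the arm or the gripper's body presses on something with over 40 N, if the wrist force passes 120 N, or if a joint passes its speed limit or range.

### The arm

A 6-joint arm with a two-finger parallel gripper is mounted at the origin on the work surface. World frame = base frame: x ahead of the robot, y to its left, z up, the work surface at z = 0. Lengths are in m, angles in rad, forces in N, time in s.
With the tool pointing down it reaches from about 0.35 to 0.975 m from the base axis. Payload 4.9 kg.
Tool frame: the origin (TCP) lies on the centre line of the jaws, within the pads' length; the fingertips stand 8 mm ahead of it and the grasp point (between the pads) lies 11 mm behind it; z points along the fingers, y is the direction in which the jaws open and shut (so a half turn about z gives the same grasp; the last joint's range is limited). The gripper opens to 85 mm and grips with 20 to 120 N. Pads are 22 mm wide; open, the fingers measure 114 mm over their backs; the gripper's body (76 mm by 85 mm) begins 54 mm behind the grasp point. The pads swing forward as they close: fully open they stand 13 mm farther back than shut.
Start: joints at [1.141, 0.053, 1.613, -0, 1.476, -0.119], TCP at [0.191, 0.595, 0.239] pointing down, gripper open.
Joint ranges: [-3.01, 3.01], [-1.01, 2.22], [0.06, 2.58], [-1.02, 4.17], [0.09, 2.62], [-3.14, 3.14]. Speed limits (rad/s): [2.57, 2.57, 3.14, 3.14, 3.14, 3.14].

### API

Orientations are given as [roll, pitch, yaw] about the fixed x, y, z axes, in that order (R = Rz(yaw) Ry(pitch) Rx(roll)).
In Python, from workcell import ctrl, imaging gives the robot as it stands. The module is installed in compiled form; this text tells all that it offers.
- The arm moves only by the tool play_rows, never from a script. Its arguments are lists of equal length, an entry for each row: "linear": the shift along the world's x, y, z in mm, a list of three; "twist": the turn, a rotation vector about the world's x, y, z in rad, a list of three; "jaw": the opening, from 0 (shut) to 1 (fully open). In form: {"linear": [[x, y, z], ...], "twist": [[rx, ry, rz], ...], "jaw": [jaw, ...]}. A call has exactly 8 rows; each row is the pose to reach, as a shift and turn from the pose measured when the call began; what a row does not reach only later rows make up. A row lasts 1/8 s, in which the tool goes at most 62.5 mm and 10.7 degrees, less where a joint would pass 70% of its speed; a pose out of reach is approached as far as the arm can. A call with a gripper value outside its range is refused whole. The fingers move at their own pace and stop on an object; "grip_force" is the grip in N (left out, the last holds). Time passes only in rows, so rows that repeat a pose let the fingers close, or fill a call up. It gives the time, the measured TCP pose, the force and the opening at its end, in the units of the state.
- ctrl.state(): the state, without advancing time (a new reading comes with each control period).
- imaging.read_camera(name): name is "side" or "top"; returns the picture (480x640x3 uint8, blue, green, red); there is no depth.
- imaging.get_calibration(name): a dict with "fx", "fy", "cx", "cy" (pixels), "pose" (4x4, takes a point from camera to world coordinates). Camera axes: x right, y up, looking along -z (the intrinsics and any distortion apply to the point x, -y, -z); pixel columns grow to the right and rows downward; lengths in m; the calibration is good to about 2 mm. A picture is of the moment at which its call begins. get_calibration takes no time and is no camera call.
- ctrl.hand_in(): hands the job in, once; it reports no verdict.
The state is a dict: "time": time; "qpos": joint angles; "joint_velocities": joint speeds; "joint_efforts": joint torques, N m; "tcp_pos": TCP position; "eef_rot": TCP orientation; "force": force on the tool from outside, world axes, zero at the start; "torque": the same for the moment, N m; "opening": opening from 0.0 (shut) to 1.0 (fully open).
Only numpy, scipy, OpenCV 4.12 (cv2) and the standard library are available. Lean on these libraries where they do the work, as an engineer would, in place of code of your own. Each camera call takes 0.05 s, during which the arm holds its last target. There are 200 camera calls.

## Working session

There is one attempt and no reset: what is moved stays moved. The work goes in short steps, Python scripts to look and compute and a tool call to move; the robot and the scene stay as the last step left them, time stands still between calls to the robot, and variables do not carry over. Pictures are saved under pics/ and viewed, about 8 in all and at most 12, crops included, and the job is handed in when it is done.

Besides the shell and the picture viewer there is one more tool, called after "Emit:" as name(argument=value, ...), one argument or row to a line, values as JSON. play_rows: Moves the arm, as the interface text tells. Its arguments: {"type":"object","properties":{"linear":{"type":"array"},"twist":{"type":"array"},"jaw":{"type":"array"},"grip_force":{"type":"number"}},"required":["linear","twist","jaw"]}

```bash
mkdir -p pics
python3 - <<'E'
from workcell import ctrl, imaging
import cv2,numpy as np
np.set_printoptions(precision=4,suppress=True)
print(ctrl.state())
for n in("side","top"):
    cv2.imwrite(f"pics/{n}0.png",imaging.read_camera(n)); c=imaging.get_calibration(n); print(n,c)
E
```

```text
{'time': 0.0, 'qpos': array([ 1.141 ,  0.0534,  1.6143,  0.    ,  1.476 , -0.119 ]), 'joint_velocities': array([ 0.0004, -0.0016, -0.0015, -0.001 ,  0.0009,  0.0001]), 'joint_efforts': array([ -0.0003, -39.3675, -37.0175,  -0.0002,   0.0071,   0.    ]), 'tcp_pos': array([0.1909, 0.5945, 0.2381]), 'eef_rot': array([-3.1396, -0.0003,  2.8308]), 'force': array([0.2037, 0.2104, 0.0644]), 'torque': array([-0.024,  0.018, -0.012]), 'opening': 0.9983786531469823}
side {'fx': 533.0337110036436, 'fy': 533.0337110036436, 'cx': 327.02280638747135, 'cy': 237.18846750452528, 'pose': array([[-0.7211, -0.5353,  0.4399,  1.011 ],
       [ 0.6928, -0.5461,  0.471 ,  0.3465],
       [-0.0119,  0.6443,  0.7646,  0.8336],
       [ 0.    ,  0.    ,  0.    ,  1.    ]])}
top {'fx': 604.5736151511884, 'fy': 604.5736151511884, 'cx': 304.990749045141, 'cy': 231.99858821449865, 'pose': array([[ 0.007 ,  0.9803, -0.1972,  0.3465],
       [-1.    ,  0.0071, -0.0003, -0.1172],
       [ 0.0011,  0.1972,  0.9804,  1.2741],
       [ 0.    ,  0.    ,  0.    ,  1.    ]])}
```

View pics/top0.png

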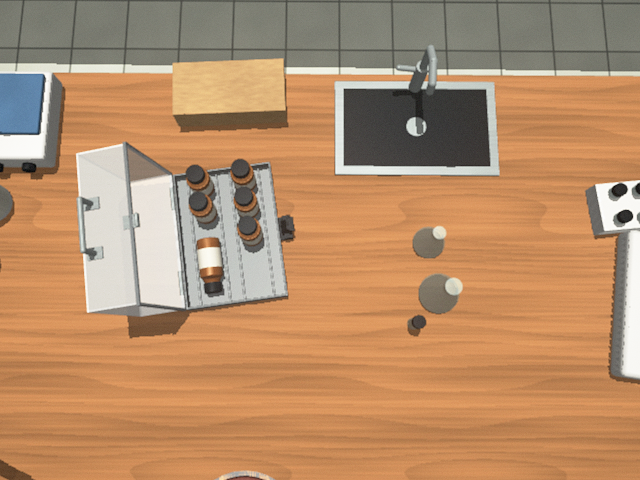

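View pics/side0.png

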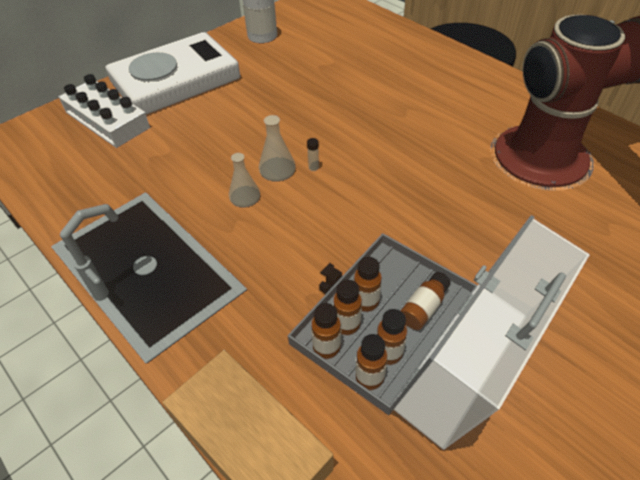

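The top view shows the open box at about (230,235), with the hood swung open to the left (+y). The fallen bottle is in the left lane, with its base near (208,240) and its cap near (213,287). The flasks and vial stand to the right of the box. The side view agrees. Next I'll zoom in on both views to get accurate pixel positions.

```bash
cat > h.py <<'E'
from workcell import ctrl, imaging
import cv2,numpy as np
np.set_printoptions(precision=4,suppress=True)
C={n:imaging.get_calibration(n) for n in("side","top")}
def proj(n,P):
    c=C[n];T=np.linalg.inv(c["pose"]);p=np.atleast_2d(P)@T[:3,:3].T+T[:3,3]
    return np.c_[c["cx"]+c["fx"]*p[:,0]/-p[:,2],c["cy"]+c["fy"]*-p[:,1]/-p[:,2]]
def unproj(n,uv,z):
    c=C[n];uv=np.atleast_2d(uv)
    d=np.c_[(uv[:,0]-c["cx"])/c["fx"],-(uv[:,1]-c["cy"])/c["fy"],-np.ones(len(uv))]@c["pose"][:3,:3].T
    o=c["pose"][:3,3];return o+d*((z-o[2])/d[:,2])[:,None]
E
python3 - <<'E'
from h import *
a=cv2.imread("pics/top0.png")[130:330,70:320];b=cv2.imread("pics/side0.png")[215:455,280:600]
cv2.imwrite("pics/tz.png",cv2.resize(a,None,fx=3,fy=3,interpolation=cv2.INTER_CUBIC))
cv2.imwrite("pics/sz.png",cv2.resize(b,None,fx=2.5,fy=2.5,interpolation=cv2.INTER_CUBIC))
E
```

```text
(no output)
```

View pics/tz.png

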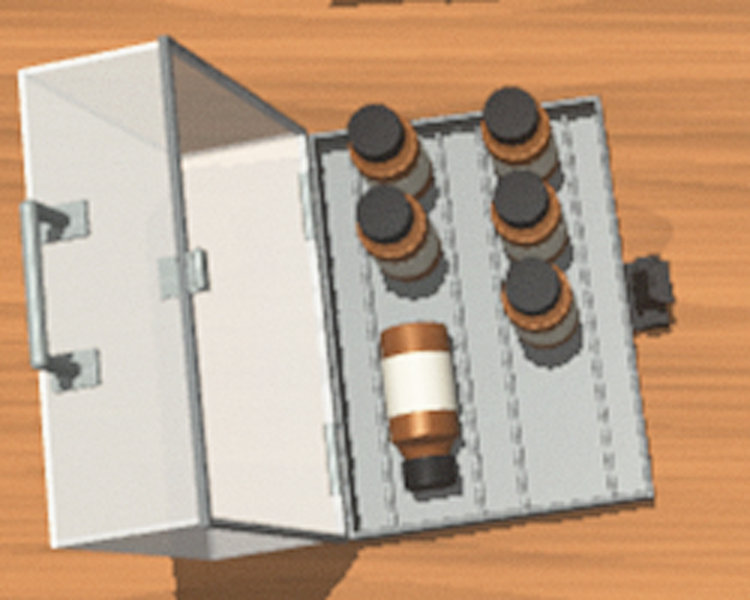

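View pics/sz.png

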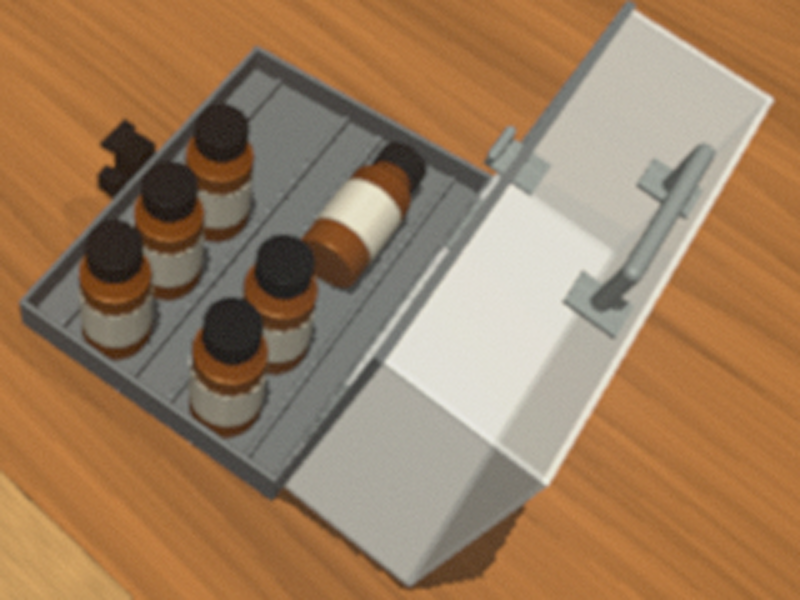

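The zoomed top crop shows the box rim corners at (598,98), (654,498), (350,535) and (316,137). The fallen bottle's base edge is at y≈325 and its cap end at (431,488). In the side crop the corners are (258,50), (22,305), (278,495) and (492,178).

Run:
```python
from h import *
from scipy.optimize import least_squares as LS
t=lambda L:np.array(L)/3+[70,130]
s=lambda L:np.array(L)/2.5+[280,215]
ct=t([[598,98],[654,498],[350,535],[316,137]])
cs=s([[22,305],[258,50],[492,178],[278,495]])
L=np.array([[.145,-.105,.032],[-.145,-.105,.032],[-.145,.105,.032],[.145,.105,.032]])
def pose(p,P): 
    c,q=np.cos(p[2]),np.sin(p[2]);return np.asarray(P)@np.array([[c,-q,0],[q,c,0],[0,0,1]]).T+[p[0],p[1],0]
f=lambda p:np.r_[(proj("top",pose(p,L))-ct).ravel(),(proj("side",pose(p,L))-cs).ravel()]
r=LS(f,[.5,.05,.1],loss="soft_l1");p=r.x;print("box",p,f(p).reshape(-1,2))
inv=lambda w:(np.asarray(w)-[p[0],p[1],0])@np.array([[np.cos(p[2]),-np.sin(p[2]),0],[np.sin(p[2]),np.cos(p[2]),0],[0,0,1]])
print("corner unproj",unproj("top",ct,.032),unproj("side",cs,.032))
print("caps top",inv(unproj("top",t([[376,132],[385,213],[511,115],[521,199],[534,286]]),.12)))
print("caps side",inv(unproj("side",s([[233,325],[286,263],[115,245],[170,188],[221,127]]),.12)))
# fallen: cap end bottom & base; axis height .032
print("fallen top: base,cap,bodyL,bodyR",inv(unproj("top",t([[416,335],[431,475],[382,355],[452,352],[387,425],[460,420]]),.032)))
print("fallen side label mid",inv(unproj("side",s([[356,222],[408,165],[337,258]]),.032)))
# handle via triangulation: ends
A=t([[28,205],[40,365]]);B=s([[707,150],[632,272]])
for a,b in((A[0],B[1]),(A[1],B[0])):
    g=lambda X:np.r_[(proj("top",X)-a).ravel(),(proj("side",X)-b).ravel()]
    q=LS(g,[.5,.2,.25]);print("handle",q.x,inv(q.x),q.fun)
# flask tops/glass
print("glass",unproj("top",[[428,245],[438,300],[418,326]],0.02),unproj("top",[418,322],.078))
np.save("box.npy",p)
```

```text
box [0.5917 0.0458 0.1497] [[-1.2951 -1.4371]
 [-1.5549 -0.8858]
 [-2.0872  1.405 ]
 [-4.786  -1.0873]
 [-1.7666 -1.1336]
 [-1.2185 -2.3927]
 [ 1.3705 -0.8994]
 [-0.5552 -4.5369]]
corner unproj [[ 0.7475 -0.0393  0.032 ]
 [ 0.4621 -0.0829  0.032 ]
 [ 0.4355  0.1238  0.032 ]
 [ 0.717   0.1609  0.032 ]] [[ 0.75   -0.0327  0.032 ]
 [ 0.4668 -0.0738  0.032 ]
 [ 0.436   0.1274  0.032 ]
 [ 0.7241  0.1766  0.032 ]]
caps top [[ 0.11    0.0399  0.12  ]
 [ 0.0542  0.04    0.12  ]
 [ 0.109  -0.0499  0.12  ]
 [ 0.051  -0.0494  0.12  ]
 [-0.0082 -0.0507  0.12  ]]
caps side [[ 0.1134  0.045   0.12  ]
 [ 0.0582  0.0469  0.12  ]
 [ 0.1118 -0.0453  0.12  ]
 [ 0.0563 -0.0433  0.12  ]
 [-0.0041 -0.0451  0.12  ]]
fallen top: base,cap,bodyL,bodyR [[-0.0114  0.0406  0.032 ]
 [-0.1099  0.0413  0.032 ]
 [-0.0221  0.0655  0.032 ]
 [-0.0269  0.0172  0.032 ]
 [-0.0713  0.0674  0.032 ]
 [-0.075   0.0172  0.032 ]]
fallen side label mid [[-0.0495  0.0449  0.032 ]
 [-0.1151  0.0496  0.032 ]
 [-0.016   0.0497  0.032 ]]
handle [0.6039 0.2717 0.2694] [0.0458 0.2216 0.2694] [-0.9332  0.432  -0.7056 -0.0657]
handle [0.5116 0.2584 0.2678] [-0.0475  0.2222  0.2678] [-1.0942  0.4703 -0.8875 -0.0745]
glass [[ 0.5727 -0.3762  0.02  ]
 [ 0.4572 -0.3931  0.02  ]
 [ 0.4037 -0.3501  0.02  ]] [[ 0.4088 -0.3396  0.078 ]]
```

```bash
cat >> h.py <<'E'
from scipy.spatial.transform import Rotation as R
def b2w(p,P):
    c,q=np.cos(p[2]),np.sin(p[2]);return np.asarray(P)@np.array([[c,-q,0],[q,c,0],[0,0,1]]).T+[p[0],p[1],0]
def w2b(p,W):
    c,q=np.cos(p[2]),np.sin(p[2]);return (np.asarray(W)-[p[0],p[1],0])@np.array([[c,-q,0],[q,c,0],[0,0,1]])
def tool(p,el,s=1):
    # tool z in box xz-plane: el=0 down, +: leaning to point forward(+x); tool y = s*box y
    z=np.array([np.sin(el),0,-np.cos(el)]);y=np.array([0,s,0]);x=np.cross(y,z)
    return R.from_euler("z",p[2])*R.from_matrix(np.c_[x,y,z])
def go(p,P,el,s=1):
    st=ctrl.state();d=(b2w(p,P)-st["tcp_pos"])*1e3
    rv=(tool(p,el,s)*R.from_euler("xyz",st["eef_rot"]).inv()).as_rotvec()
    print("shift mm",d.round(1),"rotvec",rv,"F",st["force"],"open",round(st["opening"],3),"t",st["time"])
E
python3 - <<'E'
from h import *
from scipy.optimize import least_squares as LS
t=lambda L:np.array(L)/3+[70,130]
s=lambda L:np.array(L)/2.5+[280,215]
L=np.array([[.145,-.105,.032],[-.145,-.105,.032],[-.145,.105,.032],[.145,.105,.032]])
ct=t([[598,98],[654,498],[350,535],[316,137]]);cs=s([[22,305],[258,50],[492,178],[278,495]])
kt=t([[376,132],[385,213],[511,115],[521,199],[534,286]]);ks=s([[233,325],[286,263],[115,245],[170,188],[221,127]])
ht=t([[28,205],[40,365]]);hs=s([[632,272],[707,150]])
def f(p):
    caps=np.c_[p[4:9],[.046,.046,-.046,-.046,-.046],[.12]*5]
    a=p[3];hb=[[x,.105-.25*np.cos(a)+.075*np.sin(a),.036+.25*np.sin(a)+.075*np.cos(a)] for x in(.045,-.045)]
    o=np.r_[p[9:11]]
    e=[proj("top",b2w(p,L[:2]))-ct[:2],proj("side",b2w(p,L[:3]))-cs[:3],proj("top",b2w(p,caps))-kt,proj("side",b2w(p,caps))-ks,proj("top",b2w(p,hb))-ht,proj("side",b2w(p,hb))-hs]
    return np.concatenate(e).ravel()
r=LS(f,[.59,.045,.15,1.7,.11,.05,.11,.05,0],loss="soft_l1");p=r.x[:3]
print(r.x,f(r.x).reshape(-1,2).round(1).tolist());np.save("box.npy",p)
print("handle box",w2b(p,b2w(p,[0,.105-.25*np.cos(r.x[3])+.075*np.sin(r.x[3]),0])))
print("base/cap top",w2b(p,unproj("top",t([[416,335],[431,475]]),.032)),"side mid",w2b(p,unproj("side",s([[356,222],[408,165]]),.032)))
go(p,[-.12,.046,.36],.785,1);go(p,[-.12,.046,.36],.785,-1)
E
```

```text
[ 0.5906  0.0447  0.1465  1.7476  0.1134  0.0571  0.1116  0.0536 -0.0051] [[-0.6, -0.8], [-1.3, -0.2], [-1.8, -2.2], [-0.9, -3.0], [1.4, -1.3], [-2.6, -0.8], [-2.6, -0.5], [-1.4, -0.4], [-1.3, -0.4], [-2.0, -0.6], [0.3, -0.6], [-0.3, -1.6], [-0.3, -1.3], [-0.4, -2.8], [-0.0, -1.4], [-0.9, 1.2], [-1.4, -0.8], [-0.2, -0.5], [-1.3, 0.4]]
handle box [0.     0.2228 0.    ]
base/cap top [[-0.0103  0.0414  0.032 ]
 [-0.1088  0.0418  0.032 ]] side mid [[-0.0484  0.0456  0.032 ]
 [-0.1141  0.0501  0.032 ]]
shift mm [ 274.2 -521.9  121.8] rotvec [-0.0633 -0.7893  0.4341] F [-0.0331 -0.4035 -0.3687] open 0.997 t 0.1
shift mm [ 274.2 -521.9  121.8] rotvec [ 1.06   -0.0896 -2.5037] F [-0.0331 -0.4035 -0.3687] open 0.997 t 0.1
```

Emit:
play_rows(
  linear=[
    [0,-20,60],
    [20,-60,110],
    [50,-110,130],
    [90,-165,130],
    [130,-220,130],
    [170,-275,130],
    [205,-330,130],
    [235,-385,130],
  ],
  twist=[
    [0,0,0],
    [0,0,0.05],
    [-0.01,-0.1,0.1],
    [-0.02,-0.2,0.15],
    [-0.03,-0.3,0.2],
    [-0.04,-0.4,0.25],
    [-0.05,-0.5,0.3],
    [-0.055,-0.6,0.35],
  ],
  jaw=[0.72,0.72,0.72,0.72,0.72,0.72,0.72,0.72],
)

```text
time: 1.1
tcp_pos: [0.4153, 0.2276, 0.3679]
eef_rot: [3.118, 0.602, -3.096]
force: [0.3, -0.9, 0.8]
opening: 0.719
```

Run:
```python
from h import *
p=np.load("box.npy")
go(p,[-.12,.044,.16],.785,1);print(ctrl.state()["qpos"])
```

```text
shift mm [  50.2 -156.9 -207.9] rotvec [-0.0001 -0.1839  0.0856] F [ 0.3096 -0.8559  0.7816] open 0.719 t 1.1
[ 0.4645 -0.7351  2.0898 -0.224   1.2263 -1.1443]
```

Emit:
play_rows(
  linear=[
    [10,-40,0],
    [18,-80,0],
    [22,-120,-20],
    [25,-157,-50],
    [25,-157,-100],
    [25,-157,-150],
    [25,-157,-200],
    [25,-157,-208],
  ],
  twist=[
    [0,-0.05,0.02],
    [0,-0.1,0.05],
    [0,-0.15,0.07],
    [0,-0.184,0.086],
    [0,-0.184,0.086],
    [0,-0.184,0.086],
    [0,-0.184,0.086],
    [0,-0.184,0.086],
  ],
  jaw=[0.72,0.72,0.72,0.72,0.72,0.72,0.72,0.72],
)

```text
time: 2.1
tcp_pos: [0.4438, 0.071, 0.1737]
eef_rot: [3.141, 0.775, -2.996]
force: [-0.6, 0.6, -0.3]
opening: 0.717
```

Run:
```python
from h import *
p=np.load("box.npy")
go(p,[-.0655,.044,.0285],.785,1);st=ctrl.state();print(st["qpos"],w2b(p,st["tcp_pos"]))
ims={n:imaging.read_camera(n) for n in("side","top")}
for n,im in ims.items():
    u=proj(n,st["tcp_pos"])[0];print(n,u)
    cv2.circle(im,tuple(int(round(v)) for v in u),1,(0,255,0),-1)
a=cv2.resize(ims["top"][190:340,130:330],None,fx=2.5,fy=2.5);b=cv2.resize(ims["side"][200:350,360:520],None,fx=2.5,fy=2.5)
cv2.imwrite("pics/pre.png",np.hstack([a[:375],b[:375,:300*4//3]])[:, :900][:, :800] if 0 else np.vstack([]) if 0 else cv2.resize(np.hstack([a,b]),(800,int(800*375/900))))
```

```text
shift mm [  75.5    7.7 -145.2] rotvec [ 0.0011 -0.0097  0.0002] F [-0.5869  0.5658 -0.2737] open 0.717 t 2.1
[-0.1225 -1.0096  2.583   0.2555  0.8278 -1.9397] [-0.1413  0.0475  0.1737]
side [463.29   219.7935]
top [201.0545 298.2056]
```

View pics/pre.png

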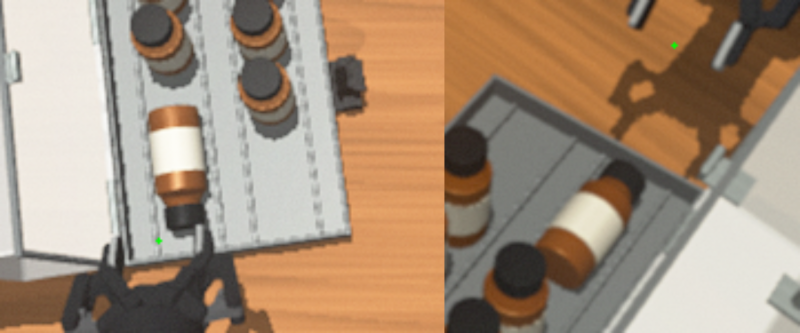

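The left half (top view) shows the fallen bottle with the open fingers just behind its cap; the marked TCP is at (158,240). The arm has reached the limits of joints 2 and 3, because this tool pose is too folded. I'll fit a kinematic model to the recorded joint and pose data so I can choose reachable poses.

```bash
cat > kin.py <<'E'
import numpy as np
from scipy.optimize import least_squares as LS
from scipy.spatial.transform import Rotation as R
lo=np.array([-3.01,-1.01,.06,-1.02,.09,-3.14]);hi=np.array([3.01,2.22,2.58,4.17,2.62,3.14])
S=[([1.141,.0534,1.6143,0,1.476,-.119],[.1909,.5945,.2381],[-3.1396,-.0003,2.8308]),
([.4645,-.7351,2.0898,-.224,1.2263,-1.1443],[.4153,.2276,.3679],[3.118,.602,-3.096]),
([-.1225,-1.0096,2.583,.2555,.8278,-1.9397],[.4438,.071,.1737],[3.141,.775,-2.996])]
e=lambda a,q:R.from_euler(a,q)
def fk(q,k):
    d1,o1,L2,e3,L3,o3,d6,a6=k
    r=e("z",q[0]);p=np.array([0,0,d1]);r2=r*e("y",q[1]);p=p+r2.apply([0,o1,L2])
    r3=r2*e("y",q[2]);p=p+r3.apply([e3,o3*0,L3]);r4=r3*e("z",q[3])*e("y",q[4])
    p=p+r4.apply([0,o3,d6]);return p,r4*e("z",q[5]+a6)
def err(k):
    o=[]
    for q,t,w in S:
        p,r=fk(q,k);o+=[p-t,.3*(r.inv()*e("xyz",w)).as_rotvec()]
    return np.concatenate(o)
E
python3 - <<'E'
from kin import *
np.set_printoptions(precision=4,suppress=True)
best=min((LS(err,[.15,.07,.45,0,.5,0,.25,a]) for a in(0,1.57,3.14,-1.57)),key=lambda r:r.cost)
print(best.cost,best.x,best.fun.reshape(-1,6))
E
```

```text
1.1955603650601736e-08 [ 0.2381  0.0742  0.4264  0.0958  0.6099 -0.      0.2714  1.5709] [[ 0.      0.     -0.     -0.      0.     -0.    ]
 [ 0.     -0.      0.     -0.0001  0.      0.    ]
 [-0.      0.      0.      0.0001  0.0001  0.    ]]
```

The model fits to 0.1 mm. Now I'll search for grasp lean angles that are feasible at both ends of the motion.

```bash
cat >> kin.py <<'E'
K=np.array([.2381,.0742,.4264,.0958,.6099,0,.2714,1.5709]);K=LS(err,K).x
def ik(P,Rt,q0):
    f=lambda q:np.r_[(lambda p,r:np.r_[p-P,.3*(r.inv()*Rt).as_rotvec()])(*fk(q,K))]
    r=LS(f,np.clip(q0,lo+.021,hi-.021),bounds=(lo+.02,hi-.02));return r.x,np.linalg.norm(r.fun)
E
python3 - <<'E'
from h import *; from kin import ik
p=np.load("box.npy");bx=-.005
s=1
for deg in(45,40,35,30,25,20):
  el=np.radians(deg);z=np.array([np.sin(el),0,-np.cos(el)])
  for g in(.064,.085,.1):
    out=[]
    G=np.array([bx-g,.045,.032])+.005*z
    zf=np.array([-np.cos(el),0,-np.sin(el)])
    for nm,P,e_ in(("grasp",G,el),("pre",G-.1*z,el),("lift",G+[0,0,.08],el),("mid",G+[0,0,.08],el-.785),("plc",np.array([-.095,.045,.01+g])+.005*zf,el-1.5708),("plcup",np.array([-.095,.045,.04+g])+.005*zf,el-1.5708),("plcback",np.array([-.095,.045,.01+g])-.07*zf,el-1.5708)):
        q,r=min((ik(b2w(p,P),tool(p,e_,s),q0) for q0 in([-.12,-.7,2.4,.2,.9,-1.6],[.1,0,1.7,0,2.2,-1.7])),key=lambda t:t[1])
        out.append((nm,round(r*1000,1),q.round(2).tolist() if nm in("grasp","plc") else ""))
    print(deg,g,out)
E
```

```text
45 0.064 [('grasp', np.float64(0.0), [-0.07, -0.29, 2.47, 0.68, 0.24, -2.39]), ('pre', np.float64(24.0), ''), ('lift', np.float64(0.0), ''), ('mid', np.float64(0.0), ''), ('plc', np.float64(0.0), [0.04, 0.44, 1.61, -0.08, 1.88, -1.67]), ('plcup', np.float64(0.0), ''), ('plcback', np.float64(0.0), '')]
45 0.085 [('grasp', np.float64(0.0), [-0.08, -0.37, 2.52, 0.65, 0.27, -2.37]), ('pre', np.float64(39.9), ''), ('lift', np.float64(0.0), ''), ('mid', np.float64(0.0), ''), ('plc', np.float64(0.0), [0.04, 0.41, 1.6, -0.08, 1.91, -1.67]), ('plcup', np.float64(0.0), ''), ('plcback', np.float64(0.0), '')]
45 0.1 [('grasp', np.float64(0.3), [-0.1, -0.43, 2.56, 0.62, 0.29, -2.35]), ('pre', np.float64(51.0), ''), ('lift', np.float64(0.0), ''), ('mid', np.float64(0.0), ''), ('plc', np.float64(0.0), [0.04, 0.39, 1.6, -0.08, 1.94, -1.67]), ('plcup', np.float64(0.0), ''), ('plcback', np.float64(0.0), '')]
40 0.064 [('grasp', np.float64(0.0), [-0.06, -0.28, 2.42, 0.41, 0.33, -2.12]), ('pre', np.float64(1.9), ''), ('lift', np.float64(0.0), ''), ('mid', np.float64(0.0), ''), ('plc', np.float64(0.0), [
[... 3615 characters left out ...]
0.69, 1.43, -0.11, 2.24, -1.67]), ('plcup', np.float64(0.0), ''), ('plcback', np.float64(0.0), '')]
20 0.085 [('grasp', np.float64(0.0), [-0.03, -0.21, 2.27, 0.09, 0.74, -1.8]), ('pre', np.float64(0.0), ''), ('lift', np.float64(0.0), ''), ('mid', np.float64(0.0), ''), ('plc', np.float64(0.0), [0.05, 0.66, 1.43, -0.12, 2.26, -1.68]), ('plcup', np.float64(0.0), ''), ('plcback', np.float64(0.0), '')]
20 0.1 [('grasp', np.float64(0.0), [-0.03, -0.26, 2.31, 0.09, 0.75, -1.81]), ('pre', np.float64(0.0), ''), ('lift', np.float64(0.0), ''), ('mid', np.float64(0.0), ''), ('plc', np.float64(0.0), [0.05, 0.64, 1.43, -0.12, 2.28, -1.68]), ('plcup', np.float64(0.0), ''), ('plcback', np.float64(0.0), '')]
```

Run:
```python
from h import *
p=np.load("box.npy");el=np.radians(40)
go(p,[-.074,.0445,.12],el);go(p,[-.074,.0445,.028],el)
```

```text
shift mm [ 67.3   6.6 -53.4] rotvec [-0.0117  0.0758 -0.0003] F [0.4991 0.0795 0.5502] open 0.72 t 2.2
shift mm [  67.3    6.6 -145.4] rotvec [-0.0117  0.0758 -0.0003] F [0.4991 0.0795 0.5502] open 0.72 t 2.2
```

Emit:
play_rows(
  linear=[
    [30,3,0],
    [67,7,0],
    [67,7,-20],
    [67,7,-53],
    [67,7,-75],
    [67,7,-95],
    [67,7,-110],
    [67,7,-110],
  ],
  twist=[
    [-0.006,0.04,0],
    [-0.012,0.076,0],
    [-0.012,0.076,0],
    [-0.012,0.076,0],
    [-0.012,0.076,0],
    [-0.012,0.076,0],
    [-0.012,0.076,0],
    [-0.012,0.076,0],
  ],
  jaw=[0.72,0.72,0.72,0.72,0.72,0.72,0.72,0.72],
)

```text
time: 3.2
tcp_pos: [0.5091, 0.0786, 0.0613]
eef_rot: [3.141, 0.694, -2.995]
force: [-0.1, -0.3, -0.1]
opening: 0.719
```

Run:
```python
from h import *
p=np.load("box.npy");el=np.radians(40)
go(p,[-.074,.0445,.028],el);st=ctrl.state();print(st["qpos"])
ims={n:imaging.read_camera(n) for n in("side","top")}
a=cv2.resize(ims["top"][190:310,150:310],None,fx=2.5,fy=2.5);b=cv2.resize(ims["side"][210:330,360:520],None,fx=2.5,fy=2.5)
cv2.imwrite("pics/gr.png",np.hstack([a,b]))
```

```text
shift mm [  1.8  -0.7 -33.3] rotvec [-0.0001 -0.0043 -0.0007] F [-0.1254 -0.273  -0.0608] open 0.719 t 3.2
[-0.0632 -0.4061  2.4432  0.3193  0.4414 -2.0235]
```

View pics/gr.png

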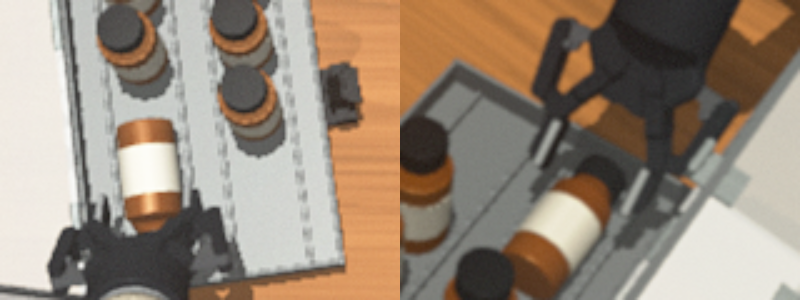

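The fingers straddle the shoulder end of the bottle, centred on it (left fingertip near (105,205), right near (195,205) in the left half). I'll descend and close.

Emit:
play_rows(
  linear=[
    [1,0,-12],
    [2,-1,-24],
    [2,-1,-32],
    [2,-1,-32],
    [2,-1,-32],
    [2,-1,-32],
    [2,-1,-32],
    [2,-1,-32],
  ],
  twist=[
    [0,0,0],
    [0,0,0],
    [0,0,0],
    [0,0,0],
    [0,0,0],
    [0,0,0],
    [0,0,0],
    [0,0,0],
  ],
  jaw=[0.72,0.72,0.72,0.72,0.4,0.3,0.3,0.3],
  grip_force=60,
)

```text
time: 4.3
tcp_pos: [0.513, 0.0774, 0.0323]
eef_rot: [-3.141, 0.699, -2.994]
force: [-1.4, 0.4, 1.5]
opening: 0.534
```

Run:
```python
from h import *
p=np.load("box.npy");el=np.radians(40)
go(p,[-.074,.0445,.028],el)
```

```text
shift mm [-2.2  0.5 -4.3] rotvec [ 0.0003  0.0011 -0.0005] F [-1.3851  0.412   1.5396] open 0.534 t 4.3
```

Emit:
play_rows(
  linear=[
    [0,0,5],
    [0,0,15],
    [0,0,28],
    [0,0,42],
    [0,0,55],
    [0,0,67],
    [0,0,75],
    [0,0,75],
  ],
  twist=[
    [0,0,0],
    [0,0,0],
    [0,0,0],
    [0,0,0],
    [0,0,0],
    [0,0,0],
    [0,0,0],
    [0,0,0],
  ],
  jaw=[0.3,0.3,0.3,0.3,0.3,0.3,0.3,0.3],
)

```text
time: 5.3
tcp_pos: [0.5135, 0.0774, 0.1084]
eef_rot: [-3.141, 0.701, -2.994]
force: [0.6, -0.3, -2.1]
opening: 0.533
```

Emit:
play_rows(
  linear=[
    [0,0,2],
    [-2,0,5],
    [-4,0,5],
    [-6,0,5],
    [-8,-1,5],
    [-10,-1,5],
    [-12,-1,5],
    [-14,-1,5],
  ],
  twist=[
    [-0.014,0.099,0],
    [-0.029,0.198,0],
    [-0.044,0.297,0],
    [-0.058,0.396,0],
    [-0.073,0.495,0],
    [-0.088,0.594,0],
    [-0.102,0.692,0],
    [-0.117,0.791,0],
  ],
  jaw=[0.3,0.3,0.3,0.3,0.3,0.3,0.3,0.3],
)

```text
time: 6.3
tcp_pos: [0.4996, 0.0764, 0.1128]
eef_rot: [-3.141, -0.102, -2.994]
force: [-0.2, 0.4, -2.0]
opening: 0.544
```

Run:
```python
from h import *
p=np.load("box.npy");el=np.radians(-50)
go(p,[-.100,.0455,.11],el);print(ctrl.state()["qpos"])
```

```text
shift mm [-14.6  -1.3  -2.8] rotvec [-0.1125  0.7625 -0.0011] F [-0.2455  0.3927 -2.0192] open 0.544 t 6.3
[ 0.0121 -0.0513  1.9389 -0.0144  1.355  -1.7023]
```

Emit:
play_rows(
  linear=[
    [-2,0,0],
    [-4,0,0],
    [-6,0,0],
    [-8,-1,0],
    [-10,-1,0],
    [-12,-1,0],
    [-14,-1,0],
    [-14,-1,0],
  ],
  twist=[
    [-0.016,0.109,0],
    [-0.032,0.218,0],
    [-0.048,0.327,0],
    [-0.064,0.436,0],
    [-0.08,0.545,0],
    [-0.096,0.654,0],
    [-0.1125,0.7625,0],
    [-0.1125,0.7625,0],
  ],
  jaw=[0.3,0.3,0.3,0.3,0.3,0.3,0.3,0.3],
)

```text
time: 7.3
tcp_pos: [0.4856, 0.0755, 0.1101]
eef_rot: [3.14, -0.874, -2.993]
force: [0.0, 0.4, -3.1]
opening: 0.54
```

Run:
```python
from h import *
p=np.load("box.npy");el=np.radians(-50)
go(p,[-.100,.0455,.085],el);st=ctrl.state();print(st["qpos"],st["tcp_pos"])
ims={n:imaging.read_camera(n) for n in("side","top")}
a=cv2.resize(ims["top"][160:310,160:300],None,fx=2.85,fy=2.85);b=cv2.resize(ims["side"][180:330,350:490],None,fx=2.85,fy=2.85)
cv2.imwrite("pics/up.png",np.hstack([a,b]))
```

```text
shift mm [ -0.6  -0.4 -25.1] rotvec [-0.0008 -0.0016 -0.001 ] F [ 0.0302  0.4497 -3.0659] open 0.54 t 7.3
[ 0.0458  0.4368  1.5616 -0.0856  2.0133 -1.6737] [0.4856 0.0755 0.1101]
```

View pics/up.png

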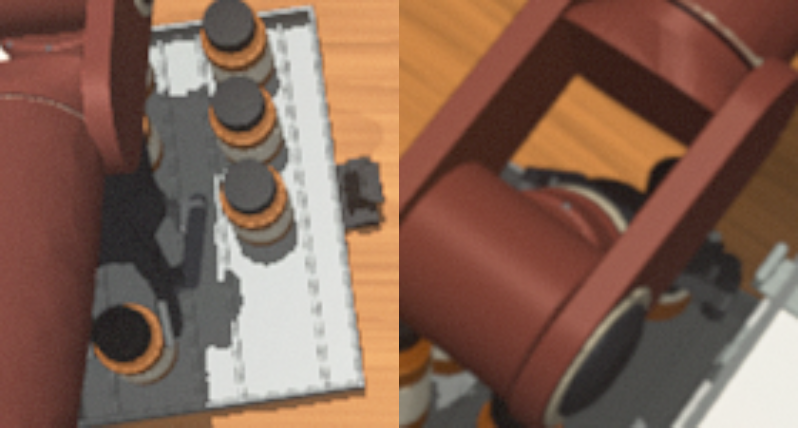

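The bottle is upright in the grip over the left lane, with its cap at (127,333) in the left half. Lowering gently.

Emit:
play_rows(
  linear=[
    [0,0,-5],
    [-1,0,-11],
    [-1,0,-17],
    [-1,0,-21],
    [-1,0,-22],
    [-1,0,-22],
    [-1,0,-22],
    [-1,0,-22],
  ],
  twist=[
    [0,0,0],
    [0,0,0],
    [0,0,0],
    [0,0,0],
    [0,0,0],
    [0,0,0],
    [0,0,0],
    [0,0,0],
  ],
  jaw=[0.3,0.3,0.3,0.3,0.3,0.3,0.3,0.3],
)

```text
time: 8.4
tcp_pos: [0.4849, 0.0755, 0.0902]
eef_rot: [3.141, -0.871, -2.993]
force: [0.4, -0.7, -2.1]
opening: 0.538
```

Run:
```python
from h import *
p=np.load("box.npy");st=ctrl.state();print(st["tcp_pos"],st["force"],st["torque"])
u=np.array([160+127/2.85,160+333/2.85]);print(w2b(p,unproj("top",u,.150)))
im=imaging.read_camera("top");cv2.imwrite("pics/low.png",cv2.resize(im[210:330,140:300],None,fx=3,fy=3))
```

```text
[0.4849 0.0755 0.0902] [ 0.3924 -0.7479 -2.054 ] [ 0.1113 -0.6611  0.0061]
[[-0.0999  0.0405  0.15  ]]
```

Emit:
play_rows(
  linear=[
    [0,0,-2],
    [0,0,-3],
    [0,0,-4],
    [0,0,-5],
    [0,0,-6],
    [0,0,-6],
    [0,0,-6],
    [0,0,-6],
  ],
  twist=[
    [0,0,0],
    [0,0,0],
    [0,0,0],
    [0,0,0],
    [0,0,0],
    [0,0,0],
    [0,0,0],
    [0,0,0],
  ],
  jaw=[0.3,0.3,0.3,0.3,0.3,0.3,0.3,0.3],
)

```text
time: 9.45
tcp_pos: [0.4849, 0.0755, 0.0842]
eef_rot: [3.141, -0.871, -2.993]
force: [0.3, 0.3, -2.2]
opening: 0.536
```

Emit:
play_rows(
  linear=[
    [0,0,-1],
    [0,0,-1],
    [0,0,-2],
    [0,0,-2],
    [0,0,-3],
    [0,0,-3],
    [0,0,-3],
    [0,0,-3],
  ],
  twist=[
    [0,0,0],
    [0,0,0],
    [0,0,0],
    [0,0,0],
    [0,0,0],
    [0,0,0],
    [0,0,0],
    [0,0,0],
  ],
  jaw=[0.3,0.3,0.3,0.3,0.3,0.3,0.3,0.3],
)

```text
time: 10.45
tcp_pos: [0.4849, 0.0755, 0.0813]
eef_rot: [3.141, -0.871, -2.993]
force: [0.7, -0.9, -2.0]
opening: 0.541
```

Emit:
play_rows(
  linear=[
    [0,0,-1],
    [0,0,-1],
    [0,0,-2],
    [0,0,-2],
    [0,0,-3],
    [0,0,-3],
    [0,0,-3],
    [0,0,-3],
  ],
  twist=[
    [0,0,0],
    [0,0,0],
    [0,0,0],
    [0,0,0],
    [0,0,0],
    [0,0,0],
    [0,0,0],
    [0,0,0],
  ],
  jaw=[0.3,0.3,0.3,0.3,0.3,0.3,0.3,0.3],
)

```text
time: 11.45
tcp_pos: [0.4849, 0.0755, 0.0783]
eef_rot: [3.141, -0.871, -2.993]
force: [-1.1, 0.3, -2.1]
opening: 0.533
```

Emit:
play_rows(
  linear=[
    [0,0,-1],
    [0,0,-1],
    [0,0,-2],
    [0,0,-2],
    [0,0,-3],
    [0,0,-3],
    [0,0,-3],
    [0,0,-3],
  ],
  twist=[
    [0,0,0],
    [0,0,0],
    [0,0,0],
    [0,0,0],
    [0,0,0],
    [0,0,0],
    [0,0,0],
    [0,0,0],
  ],
  jaw=[0.3,0.3,0.3,0.3,0.3,0.3,0.3,0.3],
)

```text
time: 12.45
tcp_pos: [0.485, 0.0755, 0.0754]
eef_rot: [3.141, -0.871, -2.994]
force: [-0.5, 0.9, -0.9]
opening: 0.539
```

Emit:
play_rows(
  linear=[
    [0,0,-0.5],
    [0,0,-0.5],
    [0,0,-1],
    [0,0,-1],
    [0,0,-1],
    [0,0,-1],
    [0,0,-1],
    [0,0,-1],
  ],
  twist=[
    [0,0,0],
    [0,0,0],
    [0,0,0],
    [0,0,0],
    [0,0,0],
    [0,0,0],
    [0,0,0],
    [0,0,0],
  ],
  jaw=[0.3,0.3,0.3,0.3,0.3,0.3,0.3,0.3],
)

```text
time: 13.45
tcp_pos: [0.4851, 0.0755, 0.0754]
eef_rot: [3.141, -0.871, -2.994]
force: [1.1, 0.3, 5.7]
opening: 0.538
```

Solid contact: +5.7 N, and the descent has stopped. Releasing.

Emit:
play_rows(
  linear=[
    [0,0,0],
    [0,0,0],
    [0,0,0],
    [0,0,0],
    [0,0,0],
    [0,0,0],
    [0,0,0],
    [0,0,0],
  ],
  twist=[
    [0,0,0],
    [0,0,0],
    [0,0,0],
    [0,0,0],
    [0,0,0],
    [0,0,0],
    [0,0,0],
    [0,0,0],
  ],
  jaw=[0.5,0.55,0.58,0.62,0.66,0.7,0.72,0.72],
)

```text
time: 14.45
tcp_pos: [0.4851, 0.0755, 0.0754]
eef_rot: [3.141, -0.871, -2.994]
force: [-0.1, -0.2, 0.0]
opening: 0.718
```

Run:
```python
from h import *
p=np.load("box.npy");st=ctrl.state();print(st["tcp_pos"],st["force"])
z=R.from_euler("xyz",st["eef_rot"]).as_matrix()[:,2];print("back 120mm:",-120*z)
from kin import ik,fk,K
# handle points along arc, tool down, feasibility
for a in(1.7476,1.3,.9,.5,.08,0):
    P=np.array([0,.105-.25*np.cos(a)+.075*np.sin(a),.036+.25*np.sin(a)+.075*np.cos(a)])
    W=b2w(p,P);print(a,W,[ (q.round(2),round(r,4)) for q,r in [ik(W,tool(p,0,s),q0) for s,q0 in((1,[0.3,0,1.6,0,1.5,-1.5]),)]])
```

```text
[0.4851 0.0755 0.0754] [-0.1308 -0.2259  0.0152]
back 120mm: [90.826  13.4488 77.2643]
1.7476 [0.5581 0.2651 0.2689] [(array([ 0.32,  0.02,  1.6 , -0.  ,  1.52, -1.39]), np.float64(0.0))]
1.3 [0.5745 0.1539 0.297 ] [(array([ 0.14, -0.05,  1.62,  0.  ,  1.57, -1.58]), np.float64(0.0))]
0.9 [0.5894 0.053  0.2785] [(array([-0.04, -0.05,  1.65,  0.  ,  1.54, -1.75]), np.float64(0.0))]
0.5 [ 0.602  -0.0329  0.2217] [(array([-0.18,  0.01,  1.68, -0.  ,  1.45, -1.9 ]), np.float64(0.0))]
0.08 [ 0.6107 -0.092   0.1307] [(array([-0.27,  0.12,  1.72, -0.  ,  1.29, -1.99]), np.float64(0.0))]
0 [ 0.6117 -0.0987  0.111 ] [(array([-0.28,  0.15,  1.73, -0.  ,  1.26, -2.  ]), np.float64(0.0))]
```

Emit:
play_rows(
  linear=[
    [8,1,7],
    [22,3,19],
    [40,6,34],
    [60,9,55],
    [75,11,90],
    [80,12,140],
    [80,12,200],
    [80,12,260],
  ],
  twist=[
    [0,0,0],
    [0,0,0],
    [0,0,0],
    [0,0,0],
    [0,0,0],
    [0,0,0],
    [0,0,0],
    [0,0,0],
  ],
  jaw=[0.72,0.72,0.72,0.72,0.72,0.72,0.72,0.72],
)

```text
time: 15.45
tcp_pos: [0.5653, 0.0876, 0.3377]
eef_rot: [3.141, -0.871, -2.994]
force: [0.2, 0.2, -0.5]
opening: 0.719
```

Run:
```python
from h import *
p=np.load("box.npy")
go(p,[0,.2228,.40],0);
```

```text
shift mm [ -7.2 177.5  62.3] rotvec [ 0.1271 -0.8615 -0.0009] F [ 0.2034  0.247  -0.5162] open 0.719 t 15.45
```

Emit:
play_rows(
  linear=[
    [0,10,40],
    [0,20,62],
    [-2,50,62],
    [-4,90,62],
    [-6,135,62],
    [-7,177,62],
    [-7,177,62],
    [-7,177,62],
  ],
  twist=[
    [0.02,-0.14,0],
    [0.042,-0.284,0],
    [0.064,-0.43,0],
    [0.085,-0.575,0],
    [0.106,-0.72,0],
    [0.127,-0.862,0],
    [0.127,-0.862,0],
    [0.127,-0.862,0],
  ],
  jaw=[0.72,0.72,0.6,0.5,0.4,0.4,0.4,0.4],
)

```text
time: 16.45
tcp_pos: [0.5583, 0.2643, 0.4002]
eef_rot: [-3.141, 0.0, -2.994]
force: [-0.1, -0.4, -0.6]
opening: 0.397
```

Run:
```python
from h import *
p=np.load("box.npy")
go(p,[0,.2228,.2689],0)
ims={n:imaging.read_camera(n) for n in("side","top")}
b=cv2.resize(ims["side"][120:440,280:640],(450,400));a=cv2.resize(ims["top"][140:330,60:250],(400,400))
cv2.imwrite("pics/h.png",np.hstack([a,b])[:,:850] if 0 else cv2.resize(np.hstack([a,b]),(800,376)))
```

```text
shift mm [  -0.2    0.8 -131.3] rotvec [ 0.001   0.0002 -0.0009] F [-0.0815 -0.351  -0.5684] open 0.397 t 16.45
```

View pics/h.png

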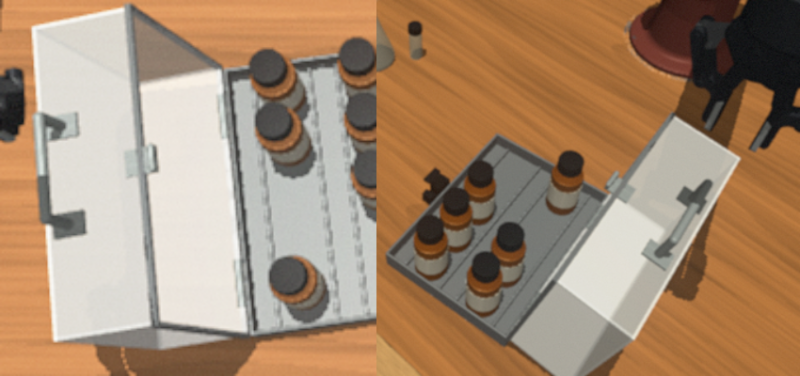

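The bottle now stands upright in the left lane (cap at (293,278) left, (570,160) right). All the others stand as before. The gripper hangs above the hood, so I'll lower it over the handle bar with the jaws open 34 mm.

Emit:
play_rows(
  linear=[
    [0,1,-25],
    [0,1,-55],
    [0,1,-80],
    [0,1,-100],
    [0,1,-115],
    [0,1,-128],
    [0,1,-138],
    [0,1,-138],
  ],
  twist=[
    [0,0,0],
    [0,0,0],
    [0,0,0],
    [0,0,0],
    [0,0,0],
    [0,0,0],
    [0,0,0],
    [0,0,0],
  ],
  jaw=[0.4,0.4,0.4,0.4,0.4,0.4,0.4,0.4],
)

```text
time: 17.55
tcp_pos: [0.5586, 0.2646, 0.2607]
eef_rot: [-3.14, -0.002, -2.996]
force: [-0.8, -0.4, 0.2]
opening: 0.397
```

Run:
```python
from h import *
p=np.load("box.npy");st=ctrl.state();print(st["tcp_pos"],st["force"],w2b(p,st["tcp_pos"]))
ims={n:imaging.read_camera(n) for n in("side","top")}
cv2.imwrite("pics/h2.png",np.hstack([cv2.resize(ims["top"][170:290,60:180],(400,400)),cv2.resize(ims["side"][200:380,430:610],(400,400))]))
for a in np.arange(1.7476,-.01,-.1):
    P=np.array([0,.105-.25*np.cos(a)+.075*np.sin(a),.036+.25*np.sin(a)+.075*np.cos(a)-.007])
    print(round(a,2),((b2w(p,P)-st["tcp_pos"])*1e3).round(1))
```

```text
[0.5586 0.2646 0.2607] [-0.7796 -0.3735  0.1675] [0.0005 0.2222 0.2607]
1.75 [-0.5  0.5  1.2]
1.65 [  2.9 -23.1  11.8]
1.55 [  6.6 -47.6  20. ]
1.45 [ 10.3 -72.8  25.6]
1.35 [ 14.1 -98.4  28.7]
1.25 [  17.9 -124.2   29.2]
1.15 [  21.7 -150.    27.1]
1.05 [  25.4 -175.3   22.4]
0.95 [  29.1 -200.1   15.1]
0.85 [  32.6 -224.1    5.4]
0.75 [  36.  -247.    -6.7]
0.65 [  39.2 -268.5  -21. ]
0.55 [  42.1 -288.6  -37.5]
0.45 [  44.8 -306.9  -55.9]
0.35 [  47.2 -323.3  -76. ]
0.25 [  49.3 -337.6  -97.7]
0.15 [  51.1 -349.8 -120.7]
0.05 [  52.6 -359.6 -144.9]
```

View pics/h2.png

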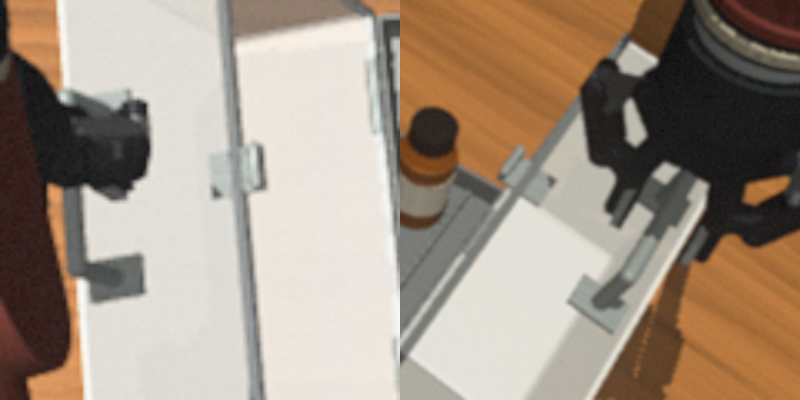

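The bar lies between the fingers. I'll swing the hood along its arc.

Emit:
play_rows(
  linear=[
    [1,-12,5],
    [3,-30,12],
    [6,-50,19],
    [10,-72,25],
    [13,-94,28],
    [16,-116,29],
    [20,-138,28],
    [22,-155,26],
  ],
  twist=[
    [0,0,0],
    [0,0,0],
    [0,0,0],
    [0,0,0],
    [0,0,0],
    [0,0,0],
    [0,0,0],
    [0,0,0],
  ],
  jaw=[0.35,0.3,0.3,0.3,0.3,0.3,0.3,0.3],
)

```text
time: 18.65
tcp_pos: [0.5812, 0.1076, 0.2876]
eef_rot: [-3.14, -0.001, -2.997]
force: [1.9, 1.9, 0.2]
opening: 0.299
```

Run:
```python
from h import *
p=np.load("box.npy");st=ctrl.state();print(st["tcp_pos"],st["force"],w2b(p,st["tcp_pos"]))
for a in np.arange(1.1,-.01,-.1):
    P=np.array([0,.105-.25*np.cos(a)+.075*np.sin(a),.036+.25*np.sin(a)+.075*np.cos(a)-.007])
    print(round(a,2),((b2w(p,P)-st["tcp_pos"])*1e3).round(1))
```

```text
[0.5812 0.1076 0.2876] [1.8899 1.869  0.2056] [-0.0001  0.0636  0.2876]
1.1 [ 0.9 -5.1 -1.8]
1.0 [  4.6 -30.2  -7.7]
0.9 [  8.2 -54.7 -16.1]
0.8 [ 11.6 -78.1 -27. ]
0.7 [  14.9 -100.4  -40.2]
0.6 [  18.  -121.3  -55.5]
0.5 [  20.8 -140.5  -72.9]
0.4 [  23.4 -157.9  -92.2]
0.3 [  25.7 -173.4 -113.1]
0.2 [  27.6 -186.7 -135.4]
0.1 [  29.3 -197.7 -159. ]
-0.0 [  30.5 -206.4 -183.6]
```

The hood is following: 1.9 N of drag towards +y. Continuing.

Emit:
play_rows(
  linear=[
    [2,-18,-4],
    [5,-36,-10],
    [9,-57,-17],
    [12,-78,-27],
    [14,-92,-35],
    [16,-106,-44],
    [17,-118,-53],
    [18,-121,-55],
  ],
  twist=[
    [0,0,0],
    [0,0,0],
    [0,0,0],
    [0,0,0],
    [0,0,0],
    [0,0,0],
    [0,0,0],
    [0,0,0],
  ],
  jaw=[0.3,0.3,0.3,0.3,0.3,0.3,0.3,0.3],
)

```text
time: 19.65
tcp_pos: [0.5988, -0.014, 0.2314]
eef_rot: [-3.141, -0.002, -2.998]
force: [-0.4, -0.0, 0.3]
opening: 0.302
```

Emit:
play_rows(
  linear=[
    [1,-9,-8],
    [2,-18,-17],
    [4,-27,-26],
    [5,-36,-37],
    [6,-44,-47],
    [7,-52,-58],
    [8,-59,-68],
    [9,-65,-79],
  ],
  twist=[
    [0,0,0],
    [0,0,0],
    [0,0,0],
    [0,0,0],
    [0,0,0],
    [0,0,0],
    [0,0,0],
    [0,0,0],
  ],
  jaw=[0.3,0.3,0.3,0.3,0.3,0.3,0.3,0.3],
)

```text
time: 20.65
tcp_pos: [0.6079, -0.0796, 0.1517]
eef_rot: [-3.14, -0.002, -2.998]
force: [0.5, 0.4, 0.2]
opening: 0.298
```

Run:
```python
from h import *
p=np.load("box.npy");st=ctrl.state();print(st["tcp_pos"],st["force"],w2b(p,st["tcp_pos"]))
for a in(.3,.2,.08,0):
    P=np.array([0,.105-.25*np.cos(a)+.075*np.sin(a),.036+.25*np.sin(a)+.075*np.cos(a)-.007])
    print(round(a,2),((b2w(p,P)-st["tcp_pos"])*1e3).round(1))
ims={n:imaging.read_camera(n) for n in("side","top")}
cv2.imwrite("pics/h3.png",np.hstack([cv2.resize(ims["top"][140:330,130:320],(400,400)),cv2.resize(ims["side"][150:390,300:540],(400,400))]))
```

```text
[ 0.6079 -0.0796  0.1517] [0.5449 0.4005 0.2322] [-0.001  -0.1255  0.1517]
0.3 [-1.  13.8 22.8]
0.2 [0.9 0.5 0.4]
0.08 [  2.9 -12.5 -28. ]
0 [  3.8 -19.2 -47.7]
```

View pics/h3.png

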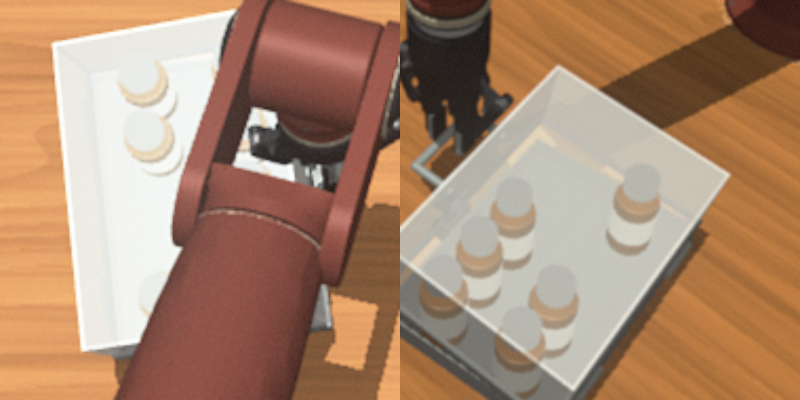

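The hood is nearly shut, with the handle still between the fingers and all the bottles standing inside. I'll follow it down to the catch and then grip the bar.

Emit:
play_rows(
  linear=[
    [1,-4,-8],
    [2,-8,-16],
    [3,-12,-24],
    [3,-13,-28],
    [3,-13,-28],
    [3,-13,-28],
    [3,-13,-28],
    [3,-13,-28],
  ],
  twist=[
    [0,0,0],
    [0,0,0],
    [0,0,0],
    [0,0,0],
    [0,0,0],
    [0,0,0],
    [0,0,0],
    [0,0,0],
  ],
  jaw=[0.3,0.3,0.3,0.3,0.3,0.3,0.3,0.3],
)

```text
time: 21.75
tcp_pos: [0.6107, -0.093, 0.1232]
eef_rot: [-3.14, -0.003, -2.998]
force: [0.0, -0.5, -0.1]
opening: 0.3
```

Emit:
play_rows(
  linear=[
    [0,0,0],
    [0,0,0],
    [0,0,0],
    [0,0,0],
    [0,0,0],
    [0,0,0],
    [0,0,0],
    [0,0,0],
  ],
  twist=[
    [0,0,0],
    [0,0,0],
    [0,0,0],
    [0,0,0],
    [0,0,0],
    [0,0,0],
    [0,0,0],
    [0,0,0],
  ],
  jaw=[0.3,0.3,0.2,0.1,0.05,0.05,0.05,0.05],
  grip_force=60,
)

```text
time: 22.75
tcp_pos: [0.6108, -0.0935, 0.1234]
eef_rot: [-3.139, -0.003, -2.998]
force: [0.0, -3.5, 1.7]
opening: 0.092
```

The bar is gripped. Pressing down along the arc.

Emit:
play_rows(
  linear=[
    [0,-1,-3],
    [0,-2,-6],
    [0,-3,-9],
    [1,-4,-12],
    [1,-5,-15],
    [1,-6,-17],
    [1,-6,-19],
    [1,-7,-20],
  ],
  twist=[
    [0,0,0],
    [0,0,0],
    [0,0,0],
    [0,0,0],
    [0,0,0],
    [0,0,0],
    [0,0,0],
    [0,0,0],
  ],
  jaw=[0.05,0.05,0.05,0.05,0.05,0.05,0.05,0.05],
)

```text
time: 23.75
tcp_pos: [0.6118, -0.0998, 0.1045]
eef_rot: [-3.14, -0.003, -2.998]
force: [-4.6, 0.6, 10.1]
opening: 0.092
```

Emit:
play_rows(
  linear=[
    [0,0,-1],
    [0,0,-1],
    [0,0,-2],
    [0,0,-2],
    [0,0,-3],
    [0,0,-3],
    [0,0,-3],
    [0,0,-3],
  ],
  twist=[
    [0,0,0],
    [0,0,0],
    [0,0,0],
    [0,0,0],
    [0,0,0],
    [0,0,0],
    [0,0,0],
    [0,0,0],
  ],
  jaw=[0.05,0.05,0.05,0.05,0.05,0.05,0.05,0.05],
)

```text
time: 24.75
tcp_pos: [0.6118, -0.0998, 0.1044]
eef_rot: [-3.14, -0.004, -2.998]
force: [-8.4, -1.2, 13.4]
opening: 0.088
```

Emit:
play_rows(
  linear=[
    [2,0,-2],
    [2,0,-4],
    [2,0,-6],
    [2,0,-6],
    [2,0,-6],
    [2,0,-6],
    [2,0,-6],
    [2,0,-6],
  ],
  twist=[
    [0,0,0],
    [0,0,0],
    [0,0,0],
    [0,0,0],
    [0,0,0],
    [0,0,0],
    [0,0,0],
    [0,0,0],
  ],
  jaw=[0.05,0.05,0.05,0.05,0.05,0.05,0.05,0.05],
)

```text
time: 25.75
tcp_pos: [0.612, -0.0998, 0.1041]
eef_rot: [-3.142, -0.011, -2.998]
force: [-23.0, 0.2, 31.6]
opening: 0.09
```

Stopped hard at 31 N and fully down. Now a gentle tug.

Emit:
play_rows(
  linear=[
    [0,0,0],
    [0,0,0],
    [0,0,1],
    [0,0,2],
    [0,0,3],
    [0,0,3],
    [0,0,3],
    [0,0,3],
  ],
  twist=[
    [0,0,0],
    [0,0,0],
    [0,0,0],
    [0,0,0],
    [0,0,0],
    [0,0,0],
    [0,0,0],
    [0,0,0],
  ],
  jaw=[0.05,0.05,0.05,0.05,0.05,0.05,0.05,0.05],
)

```text
time: 26.75
tcp_pos: [0.6116, -0.0992, 0.1065]
eef_rot: [3.14, -0.012, -2.998]
force: [-3.2, -0.1, -1.3]
opening: 0.09
```

Emit:
play_rows(
  linear=[
    [0,0,1],
    [0,0,1],
    [0,0,2],
    [0,0,2],
    [0,0,2],
    [0,0,2],
    [0,0,2],
    [0,0,2],
  ],
  twist=[
    [0,0,0],
    [0,0,0],
    [0,0,0],
    [0,0,0],
    [0,0,0],
    [0,0,0],
    [0,0,0],
    [0,0,0],
  ],
  jaw=[0.05,0.05,0.05,0.05,0.05,0.05,0.05,0.05],
)

```text
time: 27.75
tcp_pos: [0.6114, -0.0988, 0.1081]
eef_rot: [3.139, -0.012, -2.997]
force: [0.2, 3.1, -7.5]
opening: 0.088
```

Emit:
play_rows(
  linear=[
    [0,0,0.5],
    [0,0,0.5],
    [0,0,0.5],
    [0,0,0.5],
    [0,0,0.5],
    [0,0,0.5],
    [0,0,0.5],
    [0,0,0.5],
  ],
  twist=[
    [0,0,0],
    [0,0,0],
    [0,0,0],
    [0,0,0],
    [0,0,0],
    [0,0,0],
    [0,0,0],
    [0,0,0],
  ],
  jaw=[0.05,0.05,0.05,0.05,0.05,0.05,0.05,0.05],
)

```text
time: 28.75
tcp_pos: [0.6114, -0.0987, 0.1085]
eef_rot: [3.139, -0.012, -2.997]
force: [2.6, 2.4, -11.2]
opening: 0.086
```

It held at 11 N, well above the 3 N that lifts an uncaught hood. Easing back down, releasing and withdrawing.

Emit:
play_rows(
  linear=[
    [0,-1,-2],
    [0,-1,-4],
    [0,-1,-4],
    [0,-1,-4],
    [0,-1,-4],
    [0,-1,-4],
    [0,-1,-4],
    [0,-1,-4],
  ],
  twist=[
    [0,0,0],
    [0,0,0],
    [0,0,0],
    [0,0,0],
    [0,0,0],
    [0,0,0],
    [0,0,0],
    [0,0,0],
  ],
  jaw=[0.05,0.05,0.05,0.05,0.1,0.2,0.3,0.3],
)

```text
time: 29.75
tcp_pos: [0.6122, -0.1005, 0.1059]
eef_rot: [3.141, -0.01, -2.998]
force: [0.2, -0.1, 0.4]
opening: 0.299
```

Emit:
play_rows(
  linear=[
    [0,0,10],
    [0,0,25],
    [0,0,45],
    [0,0,70],
    [-20,-10,110],
    [-60,-30,150],
    [-110,-50,180],
    [-150,-60,200],
  ],
  twist=[
    [0,0,0],
    [0,0,0],
    [0,0,0],
    [0,0,0],
    [0,0,0],
    [0,0,0],
    [0,0,0],
    [0,0,0],
  ],
  jaw=[0.3,0.3,0.3,0.3,0.3,0.3,0.3,0.3],
)

```text
time: 30.75
tcp_pos: [0.4611, -0.1613, 0.3098]
eef_rot: [-3.139, -0.006, -2.998]
force: [0.5, 0.1, 0.0]
opening: 0.299
```

Emit:
play_rows(
  linear=[
    [-10,-40,20],
    [-20,-80,30],
    [-20,-100,30],
    [-20,-100,30],
    [-20,-100,30],
    [-20,-100,30],
    [-20,-100,30],
    [-20,-100,30],
  ],
  twist=[
    [0,0,0],
    [0,0,0],
    [0,0,0],
    [0,0,0],
    [0,0,0],
    [0,0,0],
    [0,0,0],
    [0,0,0],
  ],
  jaw=[0.3,0.3,0.3,0.3,0.3,0.3,0.3,0.3],
)

```text
time: 31.75
tcp_pos: [0.4412, -0.2609, 0.3397]
eef_rot: [-3.139, -0.007, -2.998]
force: [-0.5, -0.6, 0.9]
opening: 0.303
```

Run:
```python
from h import *
p=np.load("box.npy");st=ctrl.state();print(st["tcp_pos"],st["force"])
for a in(0,.08):
    P=np.array([[x,.105-.25*np.cos(a)+.075*np.sin(a),.036+.25*np.sin(a)+.075*np.cos(a)] for x in(-.045,.045)])
    print(a,proj("top",b2w(p,P)),proj("side",b2w(p,P)))
ims={n:imaging.read_camera(n) for n in("side","top")}
cv2.imwrite("pics/end.png",np.hstack([cv2.resize(ims["top"][140:340,140:340],(400,400)),cv2.resize(ims["side"][200:440,270:510],(400,400))]))
```

```text
[ 0.4412 -0.2609  0.3397] [-0.5083 -0.5799  0.9341]
0 [[299.0407 238.5868]
 [292.8312 194.5191]] [[335.656  226.8322]
 [303.9913 258.2567]]
0.08 [[295.4589 237.1561]
 [289.1999 192.3809]] [[338.7232 221.2203]
 [306.5846 252.9852]]
```

View pics/end.png

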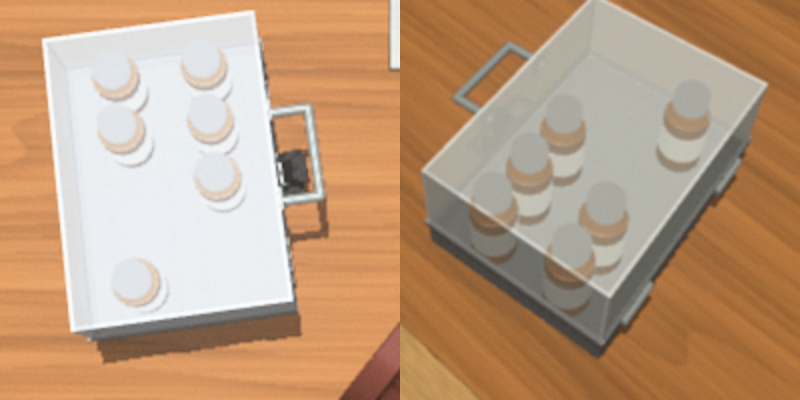

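The hood is shut: the handle ends at (299.5,238) and (294,194) in the top view match the prediction for angle 0, and (304,259) in the side view does too. All six bottles stand upright and the arm is clear.

```bash
python3 -c "
from workcell import ctrl;print(ctrl.hand_in())"
```

```text
the job is handed in; nothing more can be done
None
```

The job is handed in, at about 32 s of the 72 s allowed. The fallen bottle is upright again, and the hood is shut and caught. The hand-in reported no verdict.

**Bottle:** I gripped it with the tool leaned forward, turned it 90° in the air and lowered it until it touched the floor (5.7 N). Then I let go. It stands in the left lane at about box x = -0.10 m, y = +0.045 m.

**Hood:** I swung it shut by the handle and pressed to a hard stop at about 31 N. A tug upwards then held at about 11 N, with the handle 4.4 mm above its pressed position; an uncaught hood lifts at 3 N. I eased it back down and released it.

**Last checks:** In the final pictures the handle matches the predicted shut position within about 1 px. All six bottles stand upright and the arm is clear of everything. I did not look at the glassware again at the end, but the arm stayed away from it.

**Disagreements and limits:**
- The two cameras differed by about 5 mm in box y, so I used a joint fit of both.
- The handle rose more than the 2.5 mm the catch's play should give; I put this down to give or slip in the grip.
- My first 45° approach ran into the limits of joints 2 and 3, with joint 3 reading 2.583 against a listed limit of 2.58. I changed to a 40° approach from above.

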